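# Stack cone springs with alternating faces

### The arm

A 7-joint arm with a two-finger parallel gripper is mounted at the origin on the work surface. World frame = base frame: x ahead of the robot, y to its left, z up, the work surface at z = 0. Lengths are in m, angles in degrees, forces in N, time in s.
With the tool pointing down it reaches from about 0.425 to 1.025 m from the base axis. Payload 3.6 kg.
Tool frame: the origin (TCP) lies at the very end of the fingers, on their centre line; the grasp point (between the pads) lies 19 mm behind it; x points along the fingers, z is the direction in which the jaws open and shut, and the axes are right-handed (so a half turn about x gives the same grasp; the last joint's range is limited). The gripper opens to 85 mm and grips with 20 to 120 N. Pads are 22 mm wide; open, the fingers measure 114 mm over their backs; the gripper's body (76 mm by 85 mm) begins 54 mm behind the grasp point. The pads swing forward as they close: fully open they stand 13 mm farther back than shut.
Start: joints at [64.945, 33.873, 2.773, 92.16, -1.908, 54.013, -1.931], TCP at [0.244, -0.683, 0.196] pointing down, gripper open.
Joint ranges: [-153.93, 153.93], [-27.13, 128.08], [-72.61, 78.16], [10.71, 143.7], [-87.88, 267.88], [4.46, 118.87], [-176.78, 176.78]. Speed limits (degrees/s): [147.25, 147.25, 180, 180, 180, 180, 180].

### API

Orientations are given as a 3x3 rotation matrix whose columns are the frame's x, y, z axes.
In Python, from plant import manip, eoat, vision gives the robot as it stands. Calls block until the motion is done:
- manip.goto(position, orientation): joint-space move of the TCP to a pose.
- manip.move_linear(position, attitude=None, feed=0.15): straight line of the TCP; attitude=None keeps the orientation; feed is the mean speed in m/s.
- manip.goto_joints(angles): joint-space move.
- eoat.move_gripper(opening): finger opening in m; the grip force is fixed at half the most; returns when the fingers have stopped.
- manip.sleep(seconds).
- manip.solve_ik(position, orientation): joint angles nearest the present ones, or None.
- vision.read_camera(name): name is "side" or "top"; returns a dict with "img" (400x640x3 uint8, red, green, blue), "mtx" (3x3 intrinsics, pixels), "position" and "orientation" of the camera in the world. Camera axes: x right, y up, looking along -z (the intrinsics and any distortion apply to the point x, -y, -z); pixel columns grow to the right and rows downward; lengths in m; the calibration is good to about 2 mm. A picture is of the moment at which its call begins. There is no depth.
A pose or a line that the arm cannot do raises manip.PlanningError and nothing moves.
- manip.job_done(): hands the job in, once; it reports no verdict.
Readings, each from a call of its own:
- manip.read_time_s(): time.
- manip.read_q(): joint angles.
- manip.read_dq(): joint speeds.
- manip.read_joint_torque(): joint torques, N m.
- manip.read_tool_pos(): TCP position.
- manip.read_ee_rot(): TCP orientation.
- manip.read_force(): force on the tool from outside, world axes, zero at the start.
- manip.read_ft_torque(): the same for the moment, N m.
- manip.read_finger_gap(): finger opening in m.
Only numpy, scipy, OpenCV 4.12 (cv2) and the standard library are available. Lean on these libraries where they do the work, as an engineer would, in place of code of your own. Each camera call takes 0.05 s, during which the arm holds its last target.

### The job

Build up the spring pack for the lab press: put both loose cone washers on the brass arbor, next to the one already fixed there, with their faces alternating, so that the first one's blue hollow side meets the fixed washer's blue side rim to rim and the second one's dome meets the first one's dome, its blue side facing out. Then push the pack fully home so that all three touch, and let go. Do not drop a washer on the bench and leave the bottle, beaker and rubber bulb alone.

Things in the scene. Friction and masses are not known exactly. Their poses are not given: they have to be found in the camera images.
- arbor_face (a point): point on the axis of the level brass arbor (30 mm diameter), in the plane of the fixed washer's exposed blue rim face, 115 mm above the bench. x points along the arbor to its free end, z up. Full diameter to x = 100 mm, then a taper to a 16 mm wide tip at x = 115 mm. A hung washer slides along it, its centre resting 3 mm below the axis
- arbor: grey bracket with the arbor and the fixed washer (same shape as the loose ones, hub to the bracket); all fixed. Origin on the bench under arbor_face, same axes. Bracket top 20 mm above the arbor's axis; foot 120 mm wide, 14 mm high, ends at x = 30 mm. Pack home: first washer's centre at x = 4 mm, its hub end 20; second's centre 36, hub end 20, blue rim face 40 mm
- washer_a_center (a point): centre of a loose steel cone washer: on its axis, midway through the 8 mm thick rim. x is the washer's axis, level, pointing out of the dome (bare steel) side; z up. The blue rim face is 4 mm from here towards -x, the hub end 16 mm towards +x. At the start it stands on edge in its stand, this point 67 mm and its top 122 mm above the bench
- washer_b_center (a point): centre of a loose steel cone washer: on its axis, midway through the 8 mm thick rim. x is the washer's axis, level, pointing out of the dome (bare steel) side; z up. The blue rim face is 4 mm from here towards -x, the hub end 16 mm towards +x. At the start it stands on edge in its stand, this point 67 mm and its top 122 mm above the bench
- washer_a_tip (a point): point on the axis of washer_a at the end of its hub (dome side), 16 mm from washer_a_center
- washer_b_tip (a point): the same point on washer_b
- washer_a: cone washer, 110 mm outside diameter, 0.25 to 0.42 kg. Its outer 16 mm is a flat rim 8 mm thick (pinch it there from above, across the 8 mm); inside that a steep cone rises to a hub of 48 mm diameter round a 36 mm bore. Dome side bare steel, hollow side lacquered blue. The two loose washers are alike; either may go on first. Origin and axes as its _center point
- washer_b: cone washer, 110 mm outside diameter, 0.25 to 0.42 kg. Its outer 16 mm is a flat rim 8 mm thick (pinch it there from above, across the 8 mm); inside that a steep cone rises to a hub of 48 mm diameter round a 36 mm bore. Dome side bare steel, hollow side lacquered blue. The two loose washers are alike; either may go on first. Origin and axes as its _center point
- stand_a: fixed stand, white base 70 x 110 x 12 mm with a clear slot, walls up to 26 mm above the bench, that holds one washer on edge; origin under its middle on the bench, x across the slot (the stored washer's dome direction); holds washer_a
- stand_b: fixed stand, white base 70 x 110 x 12 mm with a clear slot, walls up to 26 mm above the bench, that holds one washer on edge; origin under its middle on the bench, x across the slot (the stored washer's dome direction); holds washer_b
- bottle: small reagent bottle of blue liquid, 62 mm diameter, 106 mm tall, origin under its foot; bystander
- beaker: glass beaker, 72 mm diameter, 90 mm tall, origin under its foot; bystander
- bulb: red-brown rubber pipette bulb, 72 mm diameter, 125 mm tall, standing spout up, origin under its foot; bystander

How it is judged:
By the outcome, as a careful person would: the job done as asked, in the order asked, and still so for the second after the job is handed in, with the robot touching nothing.
It also fails if it takes over 72 s, if anything falls off the work surface, if the arm or the gripper's body presses on something with over 40 N, if the wrist force passes 120 N, or if a joint passes its speed limit or range.

## Working session

There is one attempt and no reset: what is moved stays moved. The work goes in short steps, each a Python script; the robot and the scene stay as the last script left them, time stands still between calls to the robot, and variables do not carry over. Pictures are saved under pics/ and viewed, and the job is handed in when it is done.

```bash
ls; mkdir -p pics
python3 - <<'E'
from plant import manip, eoat, vision
import cv2
for n in("side","top"):
    d=vision.read_camera(n); cv2.imwrite(f"pics/{n}0.png",d["img"][:,:,::-1]); print(n,d["mtx"].tolist(),d["position"],d["orientation"],[k for k in d]); print(d.get('dist'))
print(manip.read_time_s(),manip.read_tool_pos(),manip.read_ee_rot())
E
```

```text
pics
side [[367.6426988481437, 0.0, 315.8899664707327], [0.0, 367.6426988481437, 201.25460056734872], [0.0, 0.0, 1.0]] [ 0.32820679 -0.54146691  0.61871071] [[ 0.88372633  0.32307174 -0.33860363]
 [-0.46797519  0.60198338 -0.64700481]
 [-0.00519522  0.73023329  0.68317813]] ['img', 'mtx', 'position', 'orientation']
None
top [[512.4149700213508, 0.0, 328.3395684839363], [0.0, 512.4149700213508, 198.98089831572238], [0.0, 0.0, 1.0]] [ 0.35175695 -0.02294878  1.46420334] [[-0.01611121  0.98339499 -0.18076148]
 [-0.99986894 -0.01555759  0.0044802 ]
 [ 0.0015936   0.18080997  0.98351676]] ['img', 'mtx', 'position', 'orientation']
None
0.1 [ 0.24409481 -0.68179886  0.19494777] [[-7.88575293e-04  9.41452167e-01  3.37145658e-01]
 [ 1.87280963e-03  3.37146562e-01 -9.41450311e-01]
 [-9.99997935e-01 -1.10994820e-04 -2.02902613e-03]]
```

View pics/side0.png

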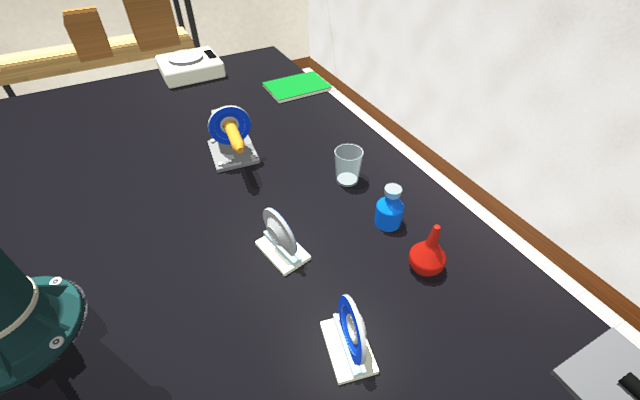

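View pics/top0.png

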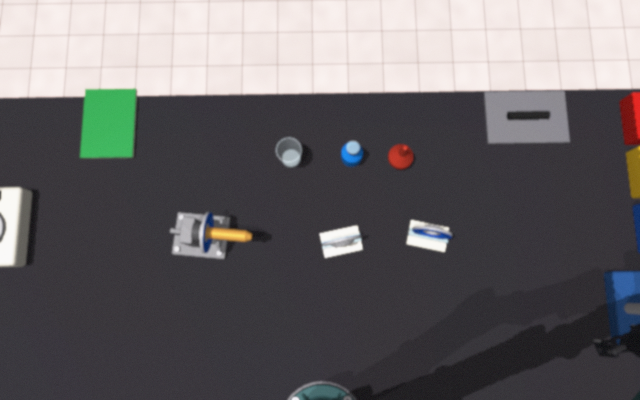

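Run:
```python
import cv2
s=cv2.imread("pics/side0.png");t=cv2.imread("pics/top0.png")
def c(im,x,y,w,h,k,n): cv2.imwrite("pics/"+n,cv2.resize(im[y:y+h,x:x+w],None,fx=k,fy=k,interpolation=cv2.INTER_CUBIC))
c(s,195,90,80,100,6,"s_arb.png")
c(s,245,200,75,80,7,"s_w1.png")
c(s,310,285,80,105,5.5,"s_w2.png")
c(t,160,200,110,65,7,"t_arb.png")
c(t,310,210,150,55,5,"t_w.png")
```

```text
(no output)
```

View pics/s_arb.png

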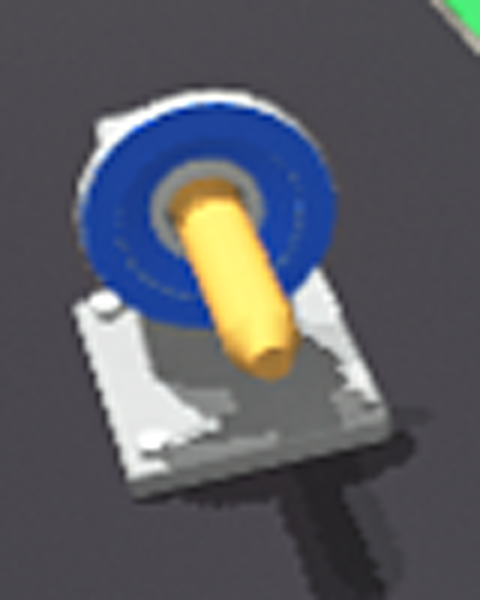

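View pics/s_w1.png

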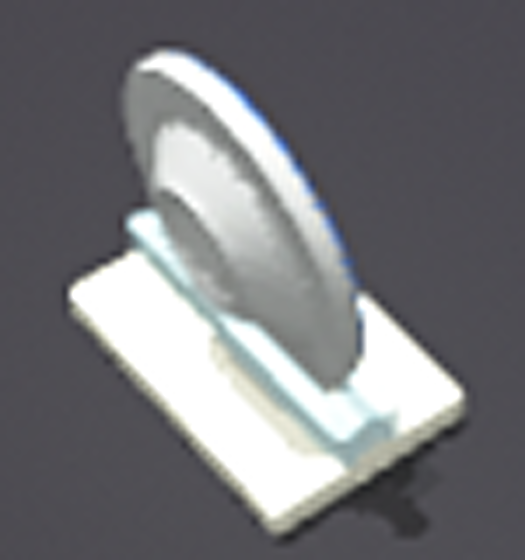

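View pics/s_w2.png

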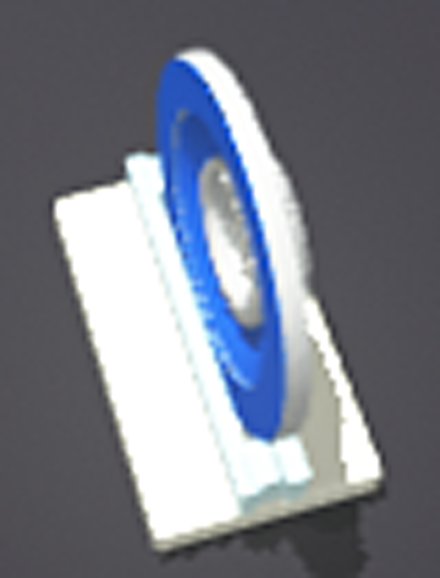

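View pics/t_arb.png

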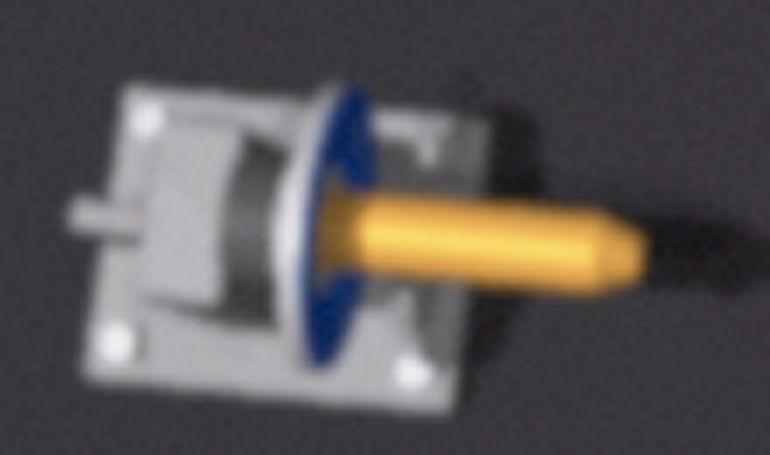

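View pics/t_w.png

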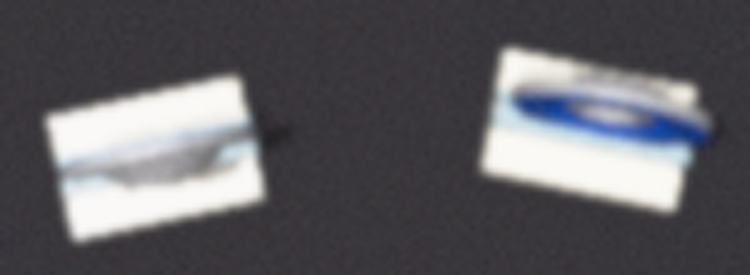

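```bash
cat > geo.py <<'E'
import numpy as np
from plant import manip,eoat,vision
from scipy.optimize import least_squares
C={}
def cams():
    for n in("side","top"):
        d=vision.read_camera(n); C[n]=(d["mtx"],d["position"],d["orientation"])
    return C
def proj(n,P):
    K,p,R=C[n]; q=(np.atleast_2d(P)-p)@R; q=q*[1,-1,-1]; u=q@K.T; return u[:,:2]/u[:,2:]
def pose(x,y,yaw,z=0):
    c,s=np.cos(yaw),np.sin(yaw); return np.array([[c,-s,0],[s,c,0],[0,0,1]]),np.array([x,y,z])
th=np.linspace(0,2*np.pi,721)
def circ(X,r=.055): return np.c_[np.full(721,X),r*np.cos(th),r*np.sin(th)]
def ext(n,P): u=proj(n,P); return dict(umin=u[:,0].min(),umax=u[:,0].max(),vmin=u[:,1].min(),vmax=u[:,1].max())
E
cat > fit.py <<'E'
from geo import *
cams()
cr=dict(sa=("side",6,195,90),s1=("side",7,245,200),s2=("side",5.5,310,285),ta=("top",7,160,200),tw=("top",5,310,210))
def px(c,a,ax): n,k,ox,oy=cr[c]; return (a+.5)/k-.5+(ox if ax==0 else oy)
def fit(obs,x0,z,only=None):
    def res(p):
        R,t=pose(*p,z); o=[]
        for c,kind,loc,val in obs:
            n=cr[c][0]
            if only and n!=only: continue
            if kind=="pt":
                u=proj(n,R@np.array(loc)+t)[0]; o+= [u[0]-px(c,val[0],0),u[1]-px(c,val[1],1)]
            else:
                X,r=loc; e=ext(n,circ(X,r)@R.T+t)[kind]; o.append(e-px(c,val,0 if kind[0]=="u" else 1))
        return o
    s=least_squares(res,x0,loss="soft_l1",f_scale=.7); print(only,np.round(s.x[:2]*1e3,1),np.round(np.degrees(s.x[2]),2),np.round(res(s.x),1).tolist()); return s.x
F=(0,.055)
arb=[("sa","umin",F,80),("sa","umax",F,336),("sa","vmin",F,100),("sa","vmax",F,330),("sa","pt",(.115,0,0),(268,362)),
("ta","vmin",F,85),("ta","vmax",F,370),("ta","umax",F,378),("ta","pt",(.115,0,0),(640,255)),
("ta","pt",(.03,.06,-.101),(492,118)),("ta","pt",(.03,-.06,-.101),(452,405)),("sa","pt",(.03,.06,-.101),(388,425)),("sa","pt",(.03,-.06,-.101),(133,478))]
def stand(sc,sp,tp):
    return [(sc,"pt",(a*.035,b*.055,.012),v) for a,b,v in sp]+[("tw","pt",(a*.035,b*.055,.012),v) for a,b,v in tp]
# stand1 dome to -x world: local x=-X, local y=-Y
st1=stand("s1",[(-1,-1,(70,290)),(1,-1,(275,525)),(1,1,(465,395))][:0]+[(1,-1,(70,290)),(1,1,(275,525)),(-1,1,(465,395))],[(-1,-1,(45,115)),(-1,1,(240,73)),(1,1,(265,200)),(1,-1,(75,243))])
st2=stand("s2",[(-1,1,(57,200)),(-1,-1,(155,545)),(1,-1,(383,482))],[(1,1,(505,47)),(1,-1,(697,85)),(-1,-1,(676,212)),(-1,1,(482,172))])
B=(-.004,.055);D=(.004,.055)
w1=[("s1","umin",D,123),("s1","vmin",D,52),("s1","umax",B,363)]
w2=[("s2","umin",B,157),("s2","vmin",B,57),("s2","umax",B,290),("s2","vmax",B,440),("tw","umin",B,513),("tw","umax",B,715)]
for o in(None,"side","top"):
    fit(arb,[.35,.2,-1.6],.115,o); fit(st1,[.35,-.05,np.pi],0,o); fit(st2,[.35,-.2,0],0,o)
fit(w1,[.35,-.05,np.pi],.067);fit(w2,[.35,-.2,0],.067)
E
python3 fit.py
```

```text
None [515.7 290.2] -96.68 [0.1, 0.5, 0.0, -0.1, 0.6, 0.3, -0.3, 0.5, -0.0, 0.3, 0.5, -0.2, 0.1, -0.3, 1.0, 0.7, -1.3, -0.6, -0.1]
None [496.9 -63.3] 191.05 [-0.2, 0.3, -0.1, -0.7, 0.2, 0.3, 0.8, 0.4, -0.4, 0.8, -0.1, -0.6, -0.1, -1.1]
None [ 509. -310.] -13.4 [-0.2, 0.5, 0.0, -0.1, 0.1, -0.1, 0.2, 0.3, -0.3, 1.0, -0.4, -0.4, 0.2, -0.8]
side [515.  290.1] -96.98 [-0.2, 0.3, 0.1, -0.0, 0.1, 0.5, 0.5, -1.1, -0.9, -0.1]
side [497.1 -63.3] 190.94 [-0.1, 0.2, -0.1, -0.7, 0.3, 0.3]
side [ 509.2 -310. ] -13.69 [0.0, 0.3, -0.1, -0.2, 0.1, -0.0]
top [516.6 290.1] -96.56 [-0.6, 0.2, 0.0, 0.4, 0.0, -0.2, -0.2, -0.2, 0.7]
top [496.5 -63.3] 191.16 [0.8, 0.5, -0.5, 0.9, -0.1, -0.5, -0.1, -0.9]
top [ 509.  -310.2] -12.52 [0.1, 0.6, -0.4, 0.6, -0.1, -0.7, 0.4, -0.5]
None [494.6 -60.2] 190.59 [0.0, -0.0, 0.0]
None [ 512.5 -310.2] -11.47 [0.1, -0.0, 0.2, 1.1, -1.1, -1.0]
```

```bash
cat > ov.py <<'E'
from geo import *
import cv2
cams()
S={k:cv2.imread(f"pics/{k}0.png") for k in("side","top")}
def draw(poly_list,n,x,y,w,h,k,out):
    im=cv2.resize(S[n][y:y+h,x:x+w],None,fx=k,fy=k,interpolation=cv2.INTER_CUBIC)
    for P,col in poly_list:
        u=((proj(n,P)-[x,y]+.5)*k-.5); cv2.polylines(im,[np.round(u*8).astype(np.int32)],False,col,1,cv2.LINE_AA,3)
    return im
def washer(px,py,yaw,z=.067):
    R,t=pose(px,py,np.radians(yaw),z)
    return [(circ(-.004)@R.T+t,(0,0,255)),(circ(.004)@R.T+t,(0,255,0)),(circ(.016,.024)@R.T+t,(255,0,255))]
a=draw(washer(.4969,-.0633,191.0),"side",250,200,65,80,6,"")
b=draw(washer(.509,-.310,-13.2),"side",315,285,65,100,6,"")
b=b[:480]; a=a[:480]
cv2.imwrite("pics/ov1.png",np.hstack([a,b]))
a=draw(washer(.4969,-.0633,191.0),"top",310,210,70,55,6,"")
b=draw(washer(.509,-.310,-13.2),"top",395,205,65,55,6,"")
cv2.imwrite("pics/ov2.png",np.hstack([a,b]))
E
python3 ov.py
```

```text
(no output)
```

View pics/ov1.png

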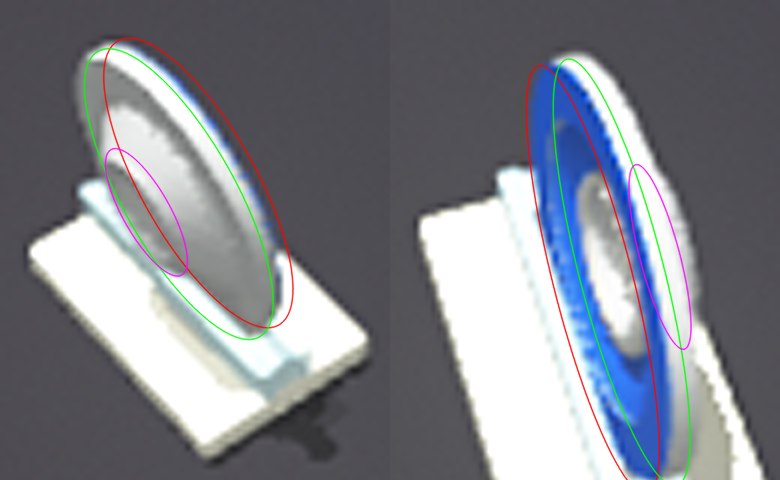

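View pics/ov2.png

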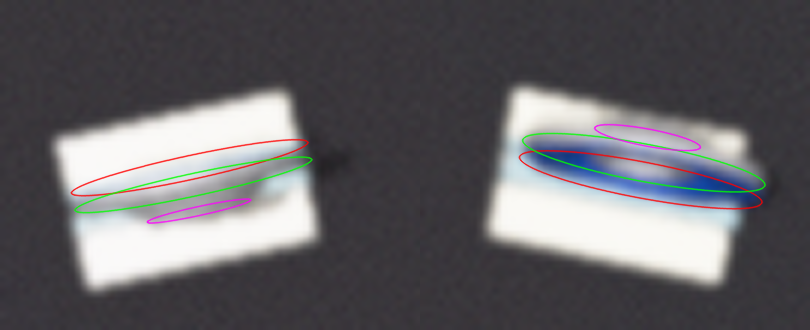

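```bash
cat >> ov.py <<'E'
def off(x,y,yaw,a,l):
    r=np.radians(yaw); return x+a*np.cos(r)-l*np.sin(r), y+a*np.sin(r)+l*np.cos(r), yaw
A=off(.4969,-.0633,191.,.004,0.);Bq=off(.509,-.310,-13.2,.004,0.)
print(A,Bq)
a=draw(washer(*A),"side",250,200,65,80,6,"");b=draw(washer(*Bq),"side",315,285,65,80,6,"")
c=np.hstack([a,b])
a=draw(washer(*A),"top",310,215,65,40,6,"");b=draw(washer(*Bq),"top",395,215,65,40,6,"")
cv2.imwrite("pics/ov3.png",c); cv2.imwrite("pics/ov4.png",np.hstack([a,b]))
E
python3 ov.py
```

```text
(np.float64(0.4929734912662094), np.float64(-0.06406323598150618), 191.0) (np.float64(0.5128943156114927), np.float64(-0.3109134034804426), -13.2)
```

View pics/ov3.png

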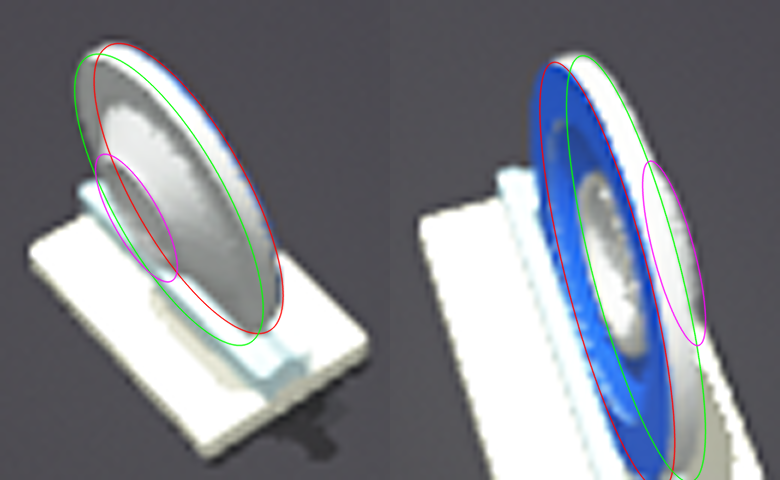

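View pics/ov4.png

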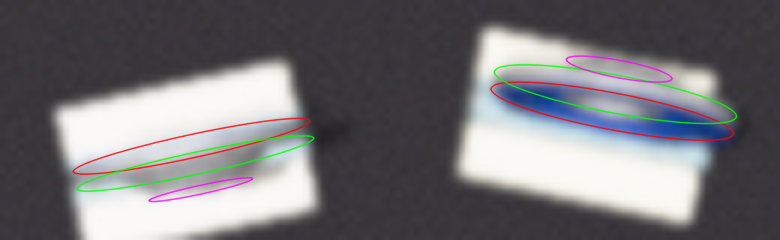

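```bash
cat > fit2.py <<'E'
from geo import *
import cv2
cams()
def fit(pts,ox,oy,k,x0):
    o=(np.array(pts,float)+.5)/k-.5+[ox,oy]
    def res(p):
        R,t=pose(*p[:3],.067)
        P=np.r_[circ(-.004)@R.T+t,circ(.004)@R.T+t]
        h=cv2.convexHull(proj("side",P).astype(np.float32))
        return [cv2.pointPolygonTest(h,(float(a),float(b)),True) for a,b in o]
    s=least_squares(res,x0,diff_step=1e-3); print(np.round(s.x[:2]*1e3,1),np.degrees(s.x[2]),np.round(s.fun,2))
fit([(77,85),(85,60),(105,43),(130,40),(165,62),(200,105),(235,160),(262,215),(275,260),(277,290)],250,200,6,[.494,-.062,np.radians(191)])
fit([(140,100),(142,135),(150,190),(165,260),(190,350),(215,415),(140,80),(155,65),(178,54),(200,55),(220,70),(240,110)],315,285,6,[.512,-.31,np.radians(-12)])
E
python3 fit2.py
```

```text
[493.6 -62.6] 189.24586142821374 [-0.2   0.35 -0.14 -0.02 -0.12  0.2   0.1  -0.21 -0.13  0.22]
[ 512.9 -309. ] -12.0065195610126 [-0.42 -0.35 -0.29 -0.31 -0.59 -0.68 -0.66  0.96  0.3  -0.36 -1.28 -0.9 ]
```

```bash
cat >> geo.py <<'E'
def ori(yawdeg):
    a=np.radians(yawdeg); x=np.array([0,0,-1.]); z=np.array([np.cos(a),np.sin(a),0]); return np.c_[x,np.cross(z,x),z]
AO=np.array([.5157,.2902]); AY=-96.75; D=np.array([np.cos(np.radians(AY)),np.sin(np.radians(AY))])
def arb(x,z,lat=0): p=AO+D*x+lat*np.array([-D[1],D[0]]); return np.array([p[0],p[1],z])
W1=(.4938,-.0630,190.6); W2=(.5128,-.3100,-12.6)
E
python3 - <<'E'
from geo import *
np.set_printoptions(suppress=True,precision=0)
for f in(0,180):
    print(f)
    for n,p,y in[("w1",[*W1[:2],.108],W1[2]),("w1up",[*W1[:2],.25],W1[2]),("a140",arb(.145,.156),AY),("a60",arb(.06,.156),AY),("push",arb(.02,.105),AY+90),("push",arb(.02,.105),AY-90),("w2",[*W2[:2],.108],W2[2]),("w2up",[*W2[:2],.25],W2[2]),("b150",arb(.15,.156),AY+180),("b60",arb(.06,.156),AY+180)]:
        print(n,manip.solve_ik(np.array(p),ori(y+f)))
E
```

```text
0
w1 [ -16.   27.   24.  126.  -21.   30. -145.]
w1up [ -10.   14.   15.  118.   -5.   49. -162.]
a140 [ -15.   23.   -9.  120.    6.   37. -124.]
a60 [ -19.   25.  -13.  115.    9.   40. -135.]
push [ -8.  34. -33. 114.  28.  40. -66.]
push [  8.  45. -62. 113.  50.  54.  94.]
w2 [ 35.  32. -12. 112.  10.  37.   4.]
w2up [ 38.  22. -15. 105.   7.  54.   7.]
b150 [ 16.  30. -49. 119.  32.  45.  30.]
b60 [ 12.  36. -59. 114.  40.  52.  15.]
180
w1 [ 19.  27. -22. 125.  19.  32.  -6.]
w1up [ 25.  15. -28. 117.   9.  50.   2.]
a140 [ 15.  30. -50. 119.  32.  45.  29.]
a60 [ 12.  36. -59. 114.  40.  52.  15.]
push [  8.  45. -62. 113.  50.  54.  94.]
push [ -8.  34. -33. 114.  28.  40. -66.]
w2 [   5.   35.   32.  114.  -29.   39. -138.]
w2up [   3.   24.   34.  107.  -16.   54. -149.]
b150 [ -14.   23.   -9.  121.    5.   37. -123.]
b60 [ -19.   25.  -13.  115.    9.   40. -135.]
```

Run:
```python
from geo import *
import cv2
O=ori(W1[2]+180)
manip.goto(np.array([*W1[:2],.24]),O)
eoat.move_gripper(.05)
manip.move_linear(np.array([*W1[:2],.135]))
print(manip.read_time_s(),manip.read_q().round(1),manip.read_force())
for n in("side","top"): cv2.imwrite(f"pics/{n}1.png",vision.read_camera(n)["img"][:,:,::-1])
s=cv2.imread("pics/side1.png")[120:280,200:360]; t=cv2.imread("pics/top1.png")[170:290,270:430]
cv2.imwrite("pics/g1.png",np.hstack([cv2.resize(s,(400,400)),cv2.resize(t,(400,300))[:,:] if 0 else cv2.copyMakeBorder(cv2.resize(t,(400,300)),0,100,0,0,0)]))
```

```text
4.175 [ 20.8  24.5 -24.3 123.3  17.1  35.3  -5. ] [0.31394617 0.18466481 1.6497514 ]
```

View pics/g1.png

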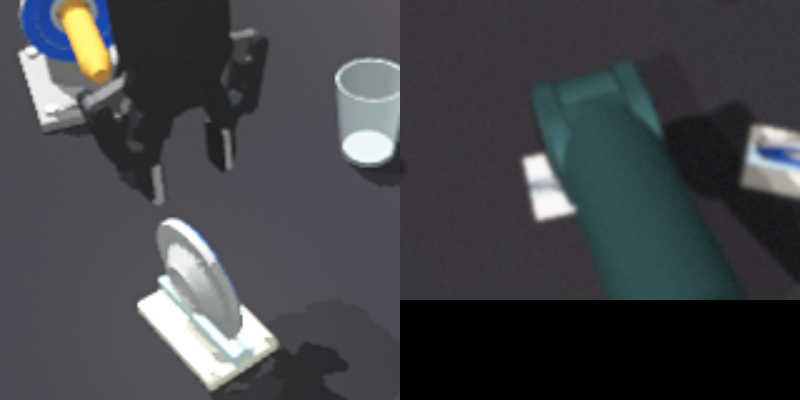

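Run:
```python
from geo import *
cams()
p=manip.read_tool_pos();R=manip.read_ee_rot();g=manip.read_finger_gap();print(p,g)
for b in(0,.004,.008):
  for s in(-1,1):
    print(b,s,((proj("side",p+R@np.array([-b,0,s*g/2]))[0]-[200,120]+.5)*2.5).round())
print(((proj("side",[W1[0],W1[1],.122])[0]-[200,120]+.5)*2.5).round())
```

```text
[ 0.49457494 -0.06307298  0.13591911] 0.04974481180844635
0 -1 [165. 233.]
0 1 [220. 205.]
0.004 -1 [164. 229.]
0.004 1 [219. 201.]
0.008 -1 [164. 226.]
0.008 1 [219. 197.]
[193. 232.]
```

Run:
```python
from geo import *
import cv2
cams()
p=manip.read_tool_pos();R=manip.read_ee_rot();g=manip.read_finger_gap()
im=vision.read_camera("side")["img"][:,:,::-1]; x,y,k=220,150,6
im=cv2.resize(im[y:y+90,x:x+100],None,fx=k,fy=k,interpolation=cv2.INTER_CUBIC)
def line(P,c):
    u=(proj("side",P)-[x,y]+.5)*k-.5; cv2.polylines(im,[np.round(u*8).astype(np.int32)],False,c,1,cv2.LINE_AA,3)
for s in(-1,1):
  q=[p+R@np.array([-b,w,s*g/2]) for b,w in((0,-.011),(0,.011),(-0+.0365,.011),(.0365,-.011),(0,-.011))]
  q=[p+R@np.array([-b,w,s*g/2]) for b,w in((0,-.011),(0,.011),(.0365,.011),(.0365,-.011),(0,-.011))]
  line(np.array(q),(0,255,255))
  q=[p+R@np.array([0,w,z]) for w,z in((-.011,s*g/2),(-.011,s*(g/2+.0145)),(.011,s*(g/2+.0145)),(.011,s*g/2))]
  line(np.array(q),(0,0,255))
cv2.imwrite("pics/g2.png",im)
```

```text
(no output)
```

View pics/g2.png

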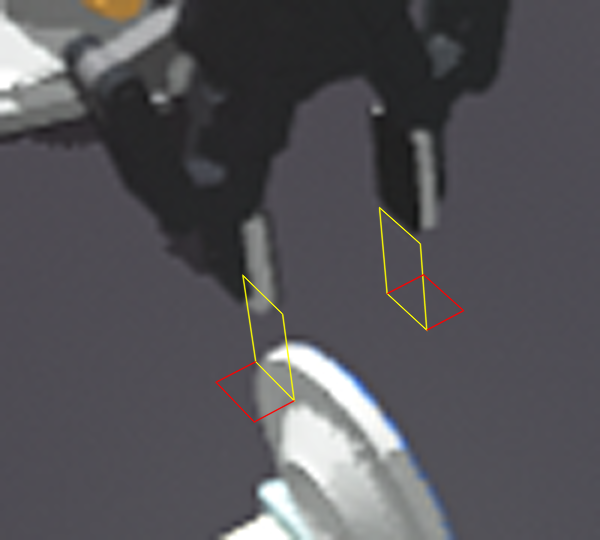

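Run:
```python
from geo import *
import cv2
cams()
p=manip.read_tool_pos();R=manip.read_ee_rot();print(R.round(3))
out=[]
for n,x,y in(("side",200,60),("top",270,140)):
    im=vision.read_camera(n)["img"][:,:,::-1];k=2.5
    im=cv2.resize(im[y:y+200,x:x+160],None,fx=k,fy=k,interpolation=cv2.INTER_CUBIC)
    for b in np.arange(0,.36,.05):
        u=(proj(n,p+R@np.array([-b,0,0]))[0]-[x,y]+.5)*k-.5
        cv2.circle(im,tuple(int(v) for v in u.round()),3,(0,255,255) if b else (0,0,255),-1)
    out.append(im)
cv2.imwrite("pics/g3.png",np.hstack(out))
```

```text
[[ 0.001 -0.184  0.983]
 [-0.     0.983  0.184]
 [-1.    -0.     0.001]]
```

View pics/g3.png

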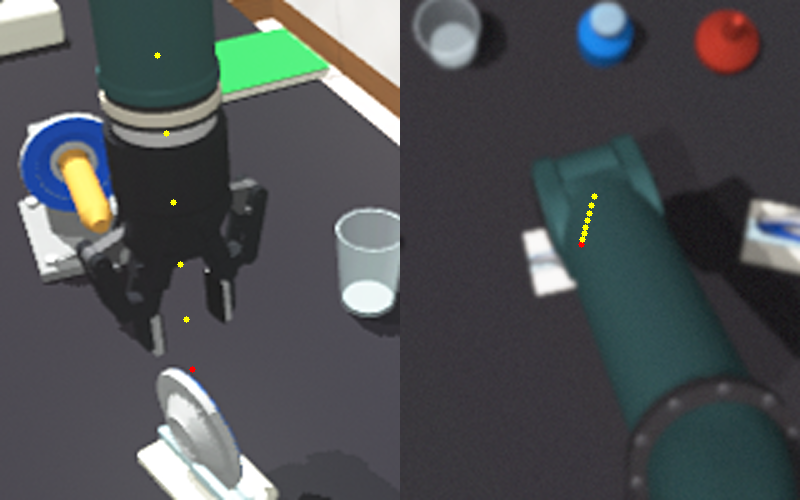

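Run:
```python
from geo import *
import cv2
cams()
eoat.move_gripper(0.0)
p=manip.read_tool_pos();R=manip.read_ee_rot();print(p,manip.read_finger_gap(),manip.read_time_s())
x,y,k=230,140,8
im=vision.read_camera("side")["img"][:,:,::-1]
im=cv2.resize(im[y:y+72,x:x+90],None,fx=k,fy=k,interpolation=cv2.INTER_CUBIC)
for b in np.arange(0,.08,.01):
  for w in (-.011,.011):
    u=(proj("side",p+R@np.array([-b,w,0]))[0]-[x,y]+.5)*k-.5
    cv2.circle(im,tuple(int(v) for v in u.round()),2,(0,255,255) if b else (0,0,255),-1)
cv2.imwrite("pics/g4.png",im)
```

```text
[ 0.4938204  -0.06298821  0.1349918 ] 0.0001387958699612599 5.3583
```

View pics/g4.png

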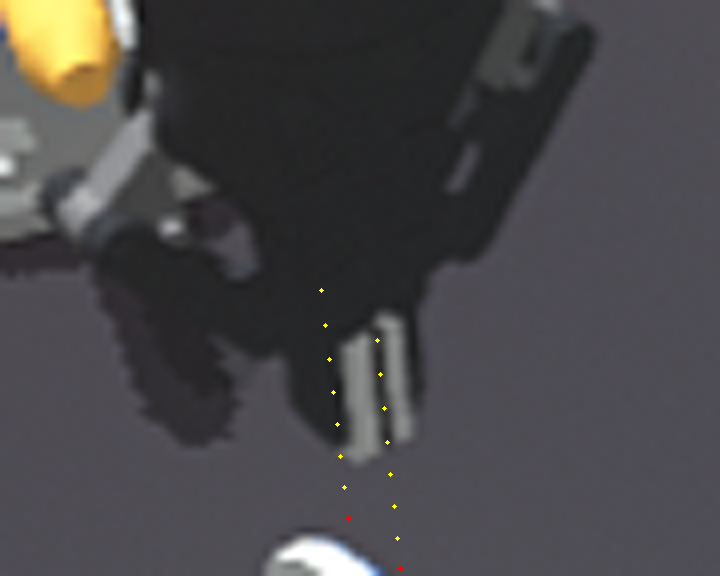

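Run:
```python
from geo import *
import cv2
cams()
p=np.array([ 0.24409481,-0.68179886,0.19494777])
x,y,k=560,280,8
im=cv2.imread("pics/top0.png")
im=cv2.resize(im[y:y+75,x:x+80],None,fx=k,fy=k,interpolation=cv2.INTER_CUBIC)
for b in np.arange(0,.25,.036):
    u=(proj("top",p+[0,0,b])[0]-[x,y]+.5)*k-.5; print(b,u.round())
    cv2.circle(im,tuple(int(v) for v in u.round()),4,(0,255,255) if b else (0,0,255),-1)
zz=np.array([.337,-.941,0])
for s in(-1,1):
    u=(proj("top",p+s*zz*.0425)[0]-[x,y]+.5)*k-.5; cv2.circle(im,tuple(int(v) for v in u.round()),4,(255,0,255),-1)
    u=(proj("top",p+s*zz*.0425+[0,0,.05])[0]-[x,y]+.5)*k-.5; cv2.circle(im,tuple(int(v) for v in u.round()),4,(0,255,0),-1)
cv2.imwrite("pics/g5.png",im)
```

```text
0.0 [342. 437.]
0.036 [407. 447.]
0.072 [476. 457.]
0.10799999999999998 [549. 468.]
0.144 [627. 480.]
0.18 [710. 492.]
0.21599999999999997 [800. 506.]
```

View pics/g5.png

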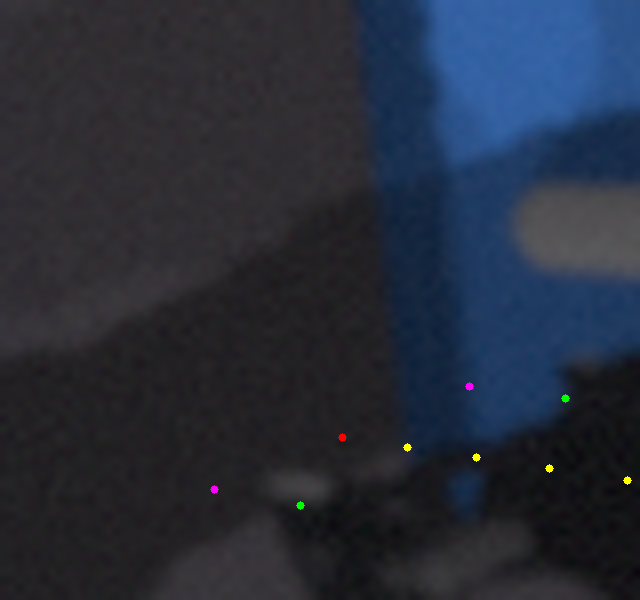

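```bash
cat >> geo.py <<'E'
import cv2
def snap(out,views,k=None):
    o=[]
    for n,x,y,w,h in views:
        im=vision.read_camera(n)["img"][:,:,::-1][y:y+h,x:x+w]; o.append(cv2.resize(im,(400,int(400*h/w)),interpolation=cv2.INTER_CUBIC) if len(views)>1 else cv2.resize(im,(700,int(700*h/w)),interpolation=cv2.INTER_CUBIC))
    H=max(i.shape[0] for i in o); o=[cv2.copyMakeBorder(i,0,H-i.shape[0],0,0,0) for i in o]
    cv2.imwrite("pics/"+out,np.hstack(o))
E
python3 - <<'E'
from geo import *
eoat.move_gripper(0.05)
manip.move_linear(np.array([*W1[:2],.085]))
print(manip.read_tool_pos(),manip.read_force())
snap("g6.png",[("side",230,160,90,72)])
E
```

```text
[ 0.49373365 -0.06279217  0.08490285] [ 0.70571939 -0.20288052 -0.15035622]
```

View pics/g6.png

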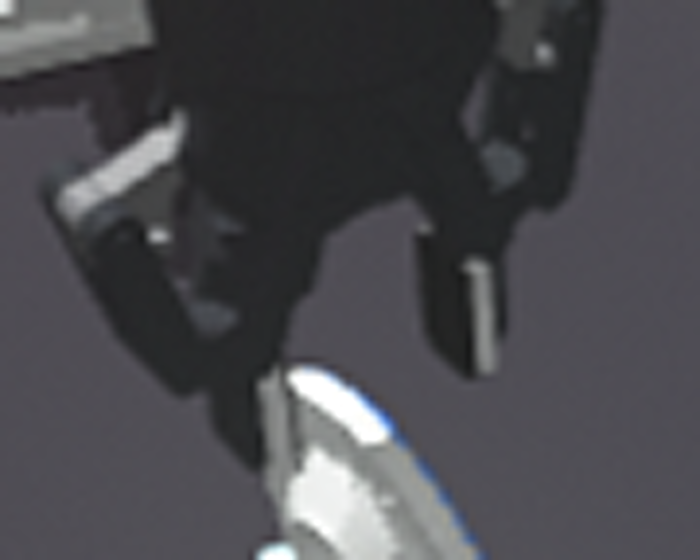

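Run:
```python
from geo import *
cams()
p=manip.read_tool_pos();R=manip.read_ee_rot();g=manip.read_finger_gap();k=700/90
for s in(1,-1):
  for b in(0,.01,.02,.03,.04,.05):
    print(s,b,[(((proj("side",p+R@np.array([-b,w,s*g/2]))[0]-[230,160]+.5)*k-.5).round()).tolist() for w in(-.011,.011)])
```

```text
1 0 [[486.0, 489.0], [437.0, 441.0]]
1 0.01 [[484.0, 462.0], [435.0, 414.0]]
1 0.02 [[482.0, 434.0], [432.0, 387.0]]
1 0.03 [[480.0, 406.0], [430.0, 359.0]]
1 0.04 [[478.0, 377.0], [427.0, 330.0]]
1 0.05 [[476.0, 348.0], [424.0, 301.0]]
-1 0 [[323.0, 580.0], [275.0, 530.0]]
-1 0.01 [[320.0, 553.0], [271.0, 503.0]]
-1 0.02 [[316.0, 526.0], [267.0, 475.0]]
-1 0.03 [[312.0, 498.0], [263.0, 447.0]]
-1 0.04 [[308.0, 469.0], [259.0, 418.0]]
-1 0.05 [[304.0, 440.0], [254.0, 389.0]]
```

Run:
```python
from geo import *
manip.move_linear(np.array([*W1[:2],.076]))
print(manip.read_tool_pos(),manip.read_force())
snap("g7.png",[("side",230,160,90,72)])
```

```text
[ 0.49367954 -0.0630585   0.07613932] [ 0.08328884 -0.31778224 -0.18597851]
```

View pics/g7.png

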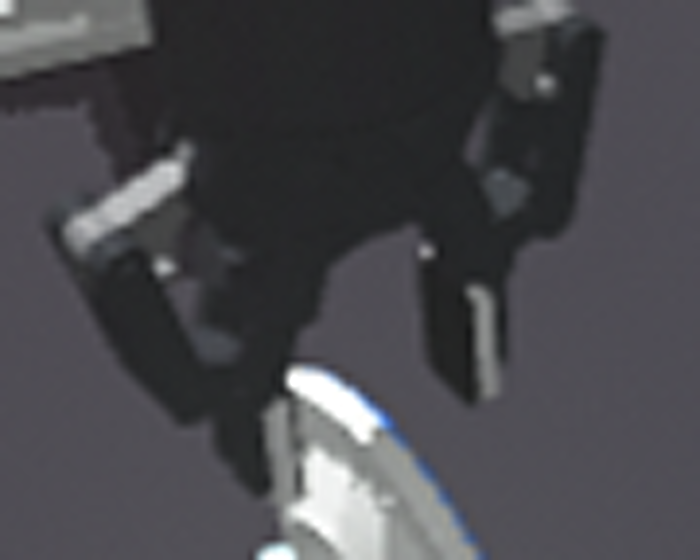

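Run:
```python
from geo import *
eoat.move_gripper(0.0)
print(manip.read_finger_gap(),manip.read_tool_pos(),manip.read_force(),manip.read_ft_torque(),manip.read_time_s())
snap("g8.png",[("side",230,160,90,72)])
```

```text
0.00583790511182315 [ 0.49453107 -0.06291049  0.07637775] [ 0.1081802  -0.38402311  1.83496237] [-0.01211685 -0.07245905  0.05632705] 7.4417
```

View pics/g8.png

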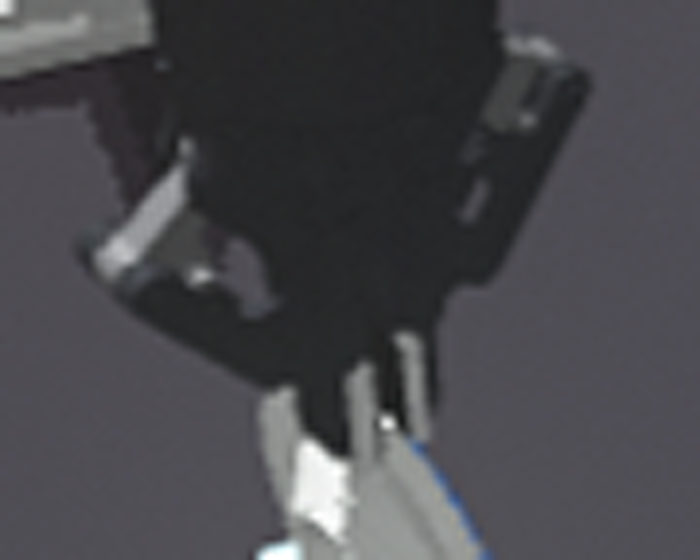

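Run:
```python
from geo import *
p=manip.read_tool_pos()
manip.move_linear(np.array([W1[0],W1[1],p[2]+.06]),feed=.08)
print(manip.read_finger_gap(),manip.read_tool_pos(),manip.read_force(),manip.read_ft_torque(),manip.read_time_s())
snap("g9.png",[("side",200,100,140,200),("top",290,170,100,100)])
```

```text
0.006074376220070972 [ 0.49316189 -0.06311403  0.13597303] [-0.14832018 -0.22069329 -3.1975689 ] [-0.02105974  0.00894017 -0.02689238] 8.4
```

View pics/g9.png

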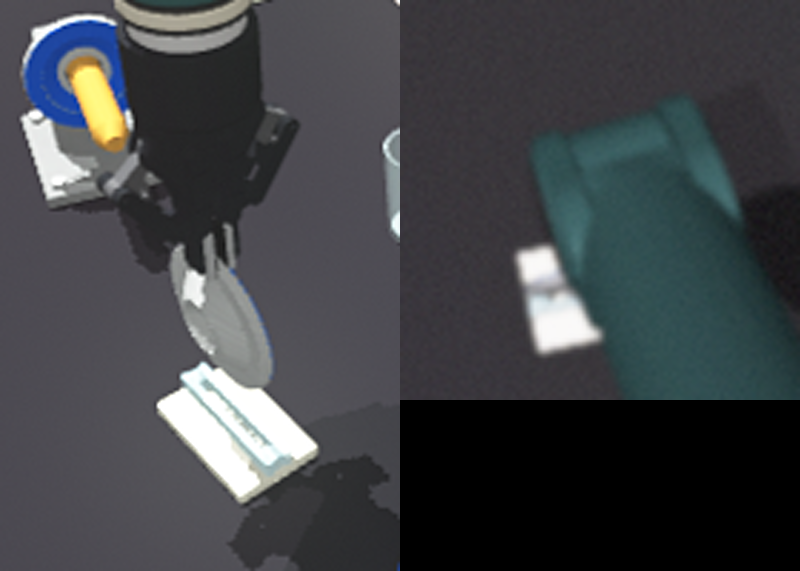

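Run:
```python
from geo import *
p=manip.read_tool_pos()
manip.move_linear(np.array([W1[0],W1[1],.2]))
manip.goto(arb(.15,.2),ori(AY+180))
manip.move_linear(arb(.15,.1245))
print(manip.read_finger_gap(),manip.read_tool_pos(),arb(.15,.1245),manip.read_q().round(1),manip.read_ft_torque(),manip.read_time_s())
snap("h1.png",[("side",180,80,110,130),("top",160,170,130,130)])
```

```text
0.006079382892544937 [0.49865947 0.14091409 0.12478439] [0.49806939 0.14123973 0.1245    ] [  9.7  30.2 -41.1 120.8  31.2  39.8  31. ] [ 0.03644227 -0.0121355   0.00521898] 10.5583
```

View pics/h1.png

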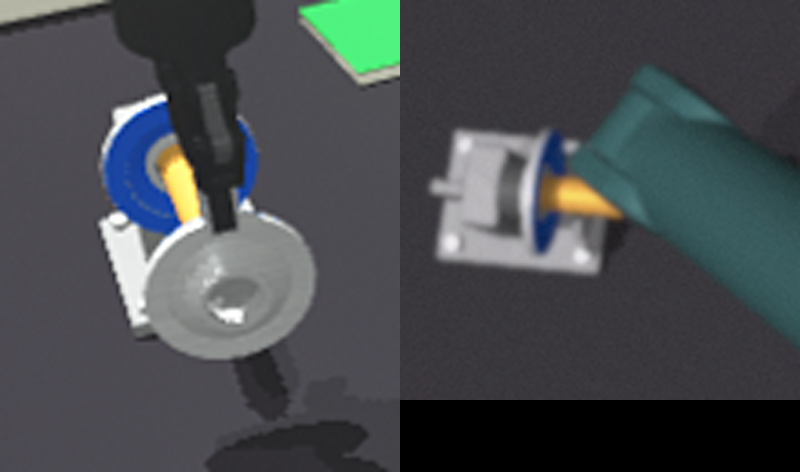

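```bash
cat >> geo.py <<'E'
def overlay(out,items,x,y,w,h,k,n="side"):
    im=vision.read_camera(n)["img"][:,:,::-1][y:y+h,x:x+w]
    raw=cv2.resize(im,None,fx=k,fy=k,interpolation=cv2.INTER_CUBIC); im=raw.copy()
    for P,c in items:
        u=(proj(n,P)-[x,y]+.5)*k-.5; cv2.polylines(im,[np.round(u*8).astype(np.int32)],False,c,1,cv2.LINE_AA,3)
    cv2.imwrite("pics/"+out,np.hstack([raw,im]))
def wcirc(c,yaw):
    R,t=pose(c[0],c[1],np.radians(yaw),c[2])
    return [(circ(.004)@R.T+t,(0,255,0)),(circ(-.004)@R.T+t,(0,0,255)),(circ(.016,.024)@R.T+t,(255,0,255))]
E
python3 - <<'E'
from geo import *
cams()
p=manip.read_tool_pos()
overlay("h2.png",wcirc(p-[0,0,.0095],AY),214,130,60,56,6.6)
E
```

```text
(no output)
```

View pics/h2.png

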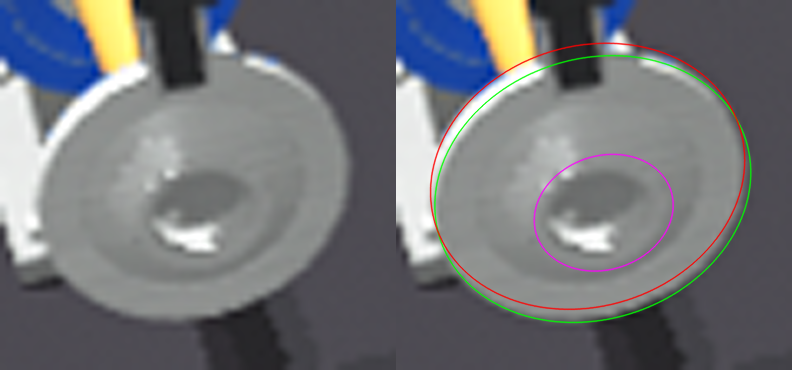

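```bash
cat > fitw.py <<'E'
from geo import *
cams()
def fitw(obs,x,y,k,c0,yaw,X=.004):
    # obs: dict ext->crop px for the circle at local X ; solve lateral & z, along fixed
    L=np.array([-D[1],D[0],0])
    def res(q):
        R,t=pose(0,0,np.radians(yaw)); t=np.array(c0)+L*q[0]+[0,0,q[1]]
        e=ext("side",circ(X)@R.T+t)
        return [e[a]-((v+.5)/k-.5+(x if a[0]=="u" else y)) for a,v in obs.items()]
    s=least_squares(res,[0,0]); print("lat,dz mm",(s.x*1e3).round(1),s.fun.round(2)); return s.x
E
python3 - <<'E'
from fitw import *
p=manip.read_tool_pos()
for X,yaw in((.004,AY),(.004,AY+2),(.004,AY-2)):
    fitw(dict(umin=38,umax=350,vmax=319,vmin=57),214,130,6.6,p-[0,0,.0095],yaw)
E
```

```text
lat,dz mm [-0.3  0.9] [-0.3   0.35  0.42 -0.33]
lat,dz mm [-0.3  1. ] [-0.1   0.14  0.55 -0.46]
lat,dz mm [-0.2  0.9] [-0.47  0.53  0.3  -0.21]
```

Run:
```python
from geo import *
for x in(.125,.11,.10,.09,.08,.07,.06):
    manip.move_linear(arb(x,.1237,.0003),feed=.06)
    f=manip.read_force();print(x,f.round(1),manip.read_ft_torque().round(2),manip.read_time_s())
    if np.hypot(f[0],f[1])>6 : break
cams();overlay("h3.png",wcirc(manip.read_tool_pos()-[0,0,.0086],AY),195,95,70,80,5.6)
```

```text
0.125 [ 0.4 -0.5 -2.7] [ 0.    0.02 -0.03] 11.475
0.11 [ 0.3  0.3 -2.8] [ 0.07  0.03 -0.  ] 11.875
0.1 [-0.4 -0.3 -2.3] [-0.06  0.04  0.06] 12.1917
0.09 [ 0.5 -0.8 -2.8] [-0.02 -0.05 -0.08] 12.5083
0.08 [-1.1 -0.8 -3.2] [-0.07  0.03  0.01] 12.825
0.07 [ 0.  -0.4 -3.4] [ 0.02  0.01 -0.04] 13.1417
0.06 [ 0.1  0.5 -2.3] [-0.05 -0.05  0.01] 13.4583
```

View pics/h3.png

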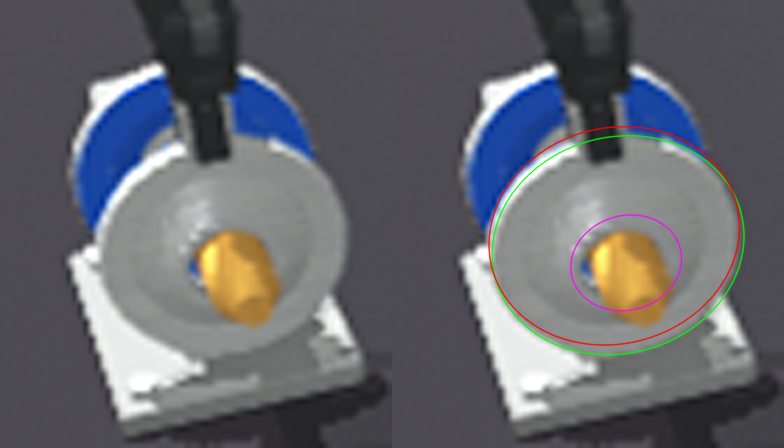

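Run:
```python
from geo import *
manip.move_linear(arb(.06,.1212,.0003),feed=.03)
print(manip.read_force().round(1))
eoat.move_gripper(.03)
print(manip.read_force().round(1),manip.read_finger_gap())
manip.move_linear(arb(.06,.2,.0003),feed=.15)
manip.goto(arb(.10,.2),ori(AY+90)); 
eoat.move_gripper(.085)
manip.move_linear(arb(.10,.12),feed=.15)
print(manip.read_q().round(0),manip.read_time_s(),manip.read_force().round(1))
snap("h4.png",[("side",180,60,110,130),("top",160,170,130,130)])
```

```text
[-1.7 -0.1  5.1]
[-1.4  0.5 -0.6] 0.03032644285349141
[-11.  28. -19. 119.  15.  35. -48.] 17.325 [-0.4 -0.1  0.8]
```

View pics/h4.png

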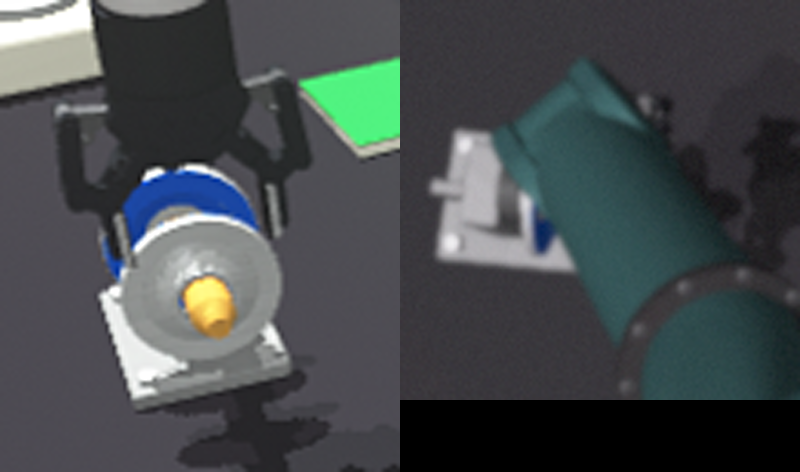

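Run:
```python
from geo import *
cams()
p=manip.read_tool_pos();R=manip.read_ee_rot();g=manip.read_finger_gap();k=400/110
print(p,arb(.1,.12),R.round(2).tolist(),g)
for s in(1,-1):
  for b in(0,.02,.04,.06):
    print(s,b,[(((proj("side",p+R@np.array([-b,w,s*g/2]))[0]-[180,60]+.5)*k-.5).round()).tolist() for w in(-.011,.011)])
overlay("h5.png",[],190,80,80,75,4.9)
```

```text
[0.50480257 0.19127767 0.12108902] [0.50394626 0.19089315 0.12      ] [[0.0, 0.12, 0.99], [0.0, 0.99, -0.12], [-1.0, 0.0, 0.0]] 0.08490441443734201
1 0 [[281.0, 304.0], [273.0, 287.0]]
1 0.02 [[277.0, 278.0], [269.0, 261.0]]
1 0.04 [[274.0, 251.0], [265.0, 234.0]]
1 0.06 [[270.0, 224.0], [261.0, 207.0]]
-1 0 [[152.0, 332.0], [146.0, 314.0]]
-1 0.02 [[146.0, 306.0], [140.0, 288.0]]
-1 0.04 [[140.0, 279.0], [134.0, 261.0]]
-1 0.06 [[134.0, 251.0], [128.0, 233.0]]
```

View pics/h5.png

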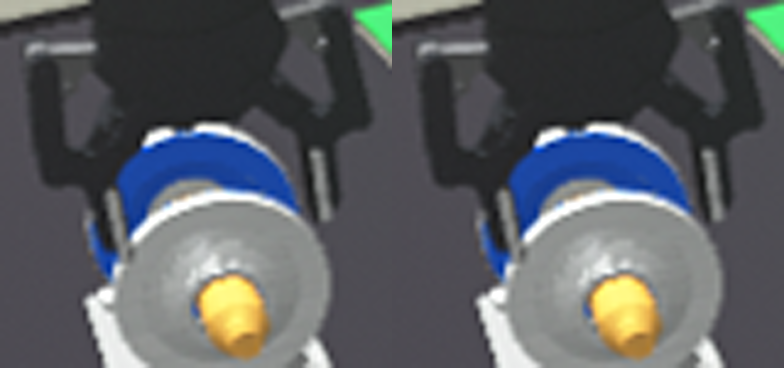

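Run:
```python
from geo import *
manip.move_linear(arb(.10,.074),feed=.15)
print(manip.read_time_s(),manip.read_force().round(1))
cams();overlay("h6.png",[],190,80,80,75,4.9)
```

```text
18.0333 [-0.9  0.1  0.2]
```

View pics/h6.png

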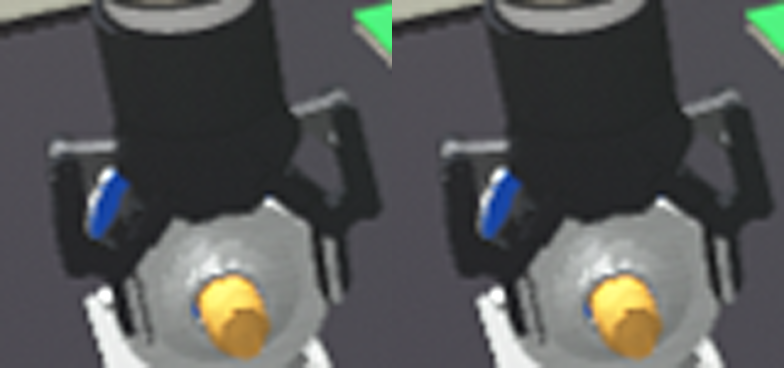

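Run:
```python
from geo import *
for x in [.08,.06,.045,.03,.025,.022,.02,.019,.018,.017,.016,.015,.014]:
    manip.move_linear(arb(x,.074),feed=.06 if x>.028 else .03)
    f=manip.read_force();a=f[:2]@D;print(x,f.round(1),round(a,1),manip.read_ft_torque().round(2))
    if abs(a)>9 or abs(f[2])>8: break
print(manip.read_time_s(),manip.read_tool_pos(),arb(x,.074))
cams();overlay("h7.png",[],190,80,80,75,4.9)
```

```text
0.08 [ 0.1 -0.6  0.4] 0.6 [-0.02 -0.   -0.05]
0.06 [-0.1  0.2  0.5] -0.2 [-0.01  0.02 -0.01]
0.045 [-0.7  0.4  0.3] -0.3 [0.01 0.04 0.04]
0.03 [-0.1  0.3  0.2] -0.3 [-0.   -0.   -0.06]
0.025 [-0.2  0.7 -0.1] -0.7 [-0.07  0.    0.05]
0.022 [ 0.1 -1.2  0.7] 1.2 [-0.23  0.02 -0.01]
0.02 [ 1.1 -0.8 -0.7] 0.7 [-0.31  0.05  0.04]
0.019 [ 0.4 -2.2  0.4] 2.1 [-0.34  0.05 -0.02]
0.018 [-0.4 -1.2 -0.3] 1.2 [-0.32 -0.   -0.03]
0.017 [-0.4 -2.8  0.6] 2.8 [-0.6   0.09  0.09]
0.016 [-1.  -5.7  2.3] 5.8 [-1.04  0.16  0.15]
0.015 [ 0.6 -7.1  3.7] 7.0 [-1.22  0.25  0.24]
0.014 [ 0.1 -9.5  4.3] 9.4 [-1.56  0.38  0.27]
22.2667 [0.51347723 0.27264094 0.07388445] [0.51405448 0.27629704 0.074     ]
```

View pics/h7.png

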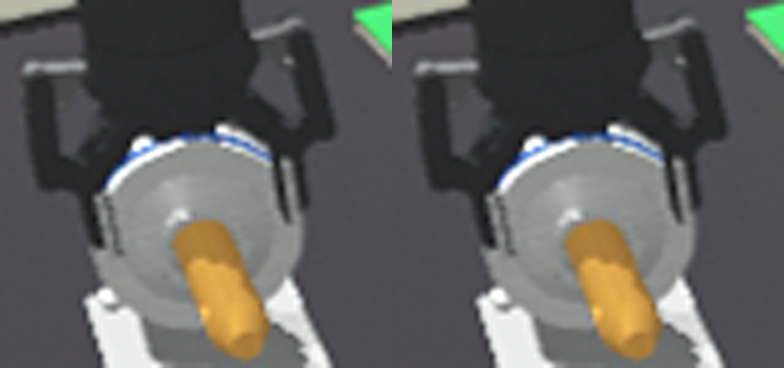

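Run:
```python
from geo import *
manip.move_linear(arb(.05,.074),feed=.15)
manip.move_linear(arb(.10,.09),feed=.15)
manip.move_linear(arb(.10,.2),feed=.2)
cams();overlay("i1.png",[],190,80,80,75,4.9)
print(manip.solve_ik(np.array([*W2[:2],.2]),ori(W2[2])),manip.solve_ik(np.array([*W2[:2],.2]),ori(W2[2]+180)))
manip.goto(np.array([*W2[:2],.2]),ori(W2[2]))
eoat.move_gripper(.05)
manip.move_linear(np.array([*W2[:2],.1]),feed=.15)
print(manip.read_time_s(),manip.read_q().round(0),manip.read_tool_pos())
overlay("i2.png",[],300,225,80,100,4.9)
```

```text
[ 38.20277424  25.20123489 -15.49276504 108.15775016   8.83331037
  47.78875751   5.5624454 ] [ 66.61420417  35.87939738 -59.05784475 106.98237462  36.19651813
  58.34098569 159.49968919]
27.2333 [ 36.  32. -13. 112.  12.  36.   3.] [ 0.51354884 -0.31030152  0.10064418]
```

View pics/i1.png

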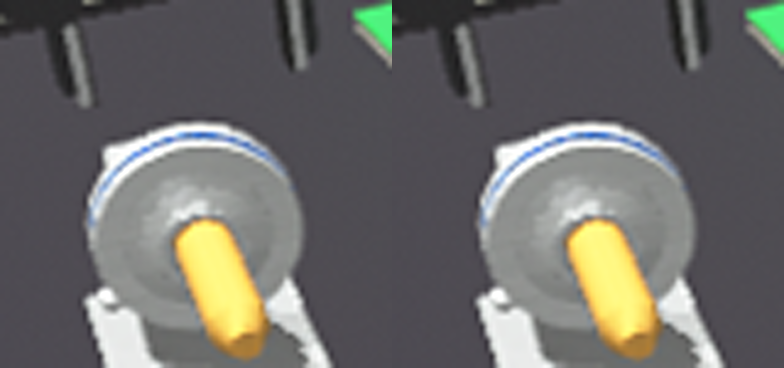

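View pics/i2.png

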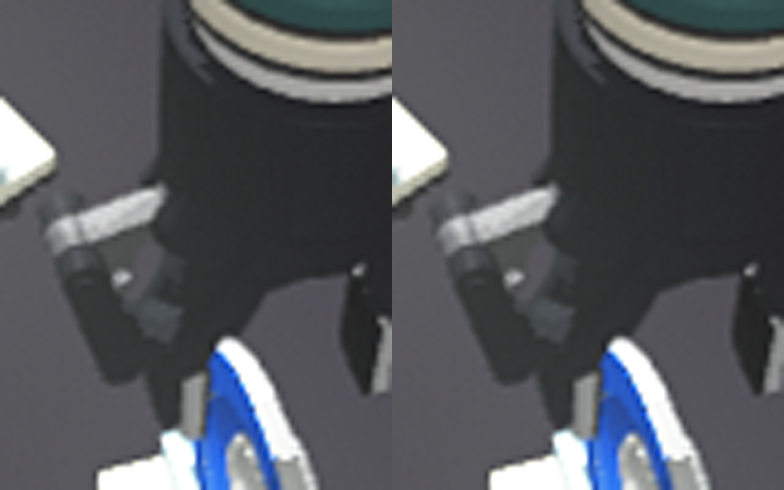

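Run:
```python
from geo import *
manip.move_linear(np.array([*W2[:2],.076]),feed=.1)
print(manip.read_force().round(1))
cams();overlay("i3.png",[],310,250,70,80,5.4)
```

```text
[ 1.1 -0.3 -0.1]
```

View pics/i3.png

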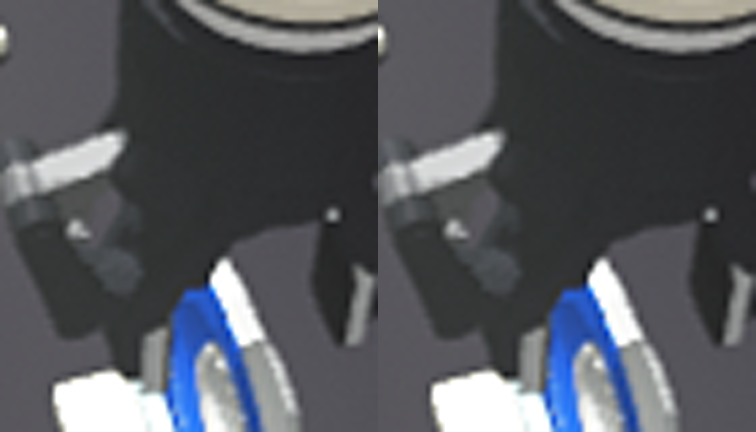

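Run:
```python
from geo import *
eoat.move_gripper(0.0)
print(manip.read_finger_gap(),manip.read_force().round(1),manip.read_ft_torque().round(2),manip.read_tool_pos())
manip.move_linear(np.array([*W2[:2],.13]),feed=.08)
print(manip.read_finger_gap(),manip.read_force().round(1),manip.read_ft_torque().round(2),manip.read_time_s())
manip.move_linear(np.array([*W2[:2],.24]),feed=.2)
cams();overlay("i4.png",[],290,150,80,110,4.9)
```

```text
0.005900093265038241 [-1.8 -0.5  4.1] [0.07 0.19 0.05] [ 0.51286694 -0.31011908  0.07641751]
0.005505714520274066 [ 0.2  0.7 -3.3] [-0.02  0.04  0.01] 29.1167
```

View pics/i4.png

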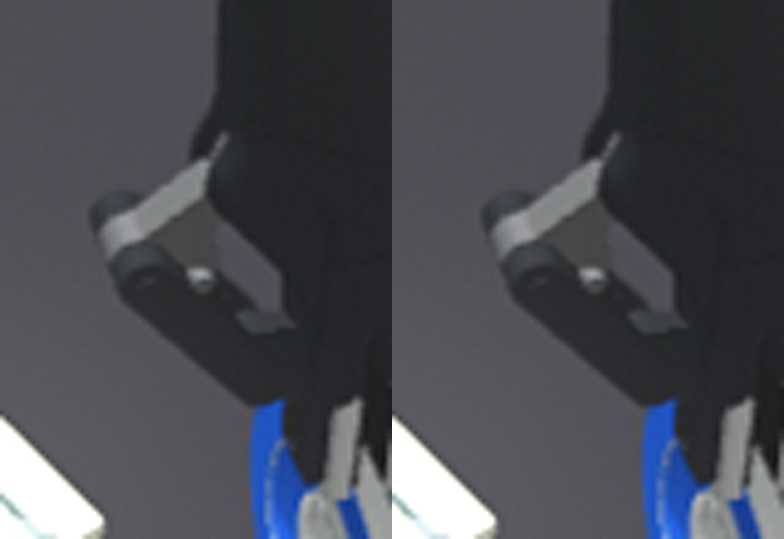

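Run:
```python
from geo import *
manip.goto(arb(.155,.24),ori(AY+180))
manip.move_linear(arb(.155,.1237),feed=.2)
p=manip.read_tool_pos();print(p,manip.read_time_s(),manip.read_finger_gap(),manip.read_force().round(1))
cams();overlay("i5.png",wcirc(p-[0,0,.0086],AY+180),205,125,70,65,5.6)
```

```text
[0.49847771 0.13655652 0.12432627] 32.3417 0.005946147864924057 [ 0.1  1.4 -2.6]
```

View pics/i5.png

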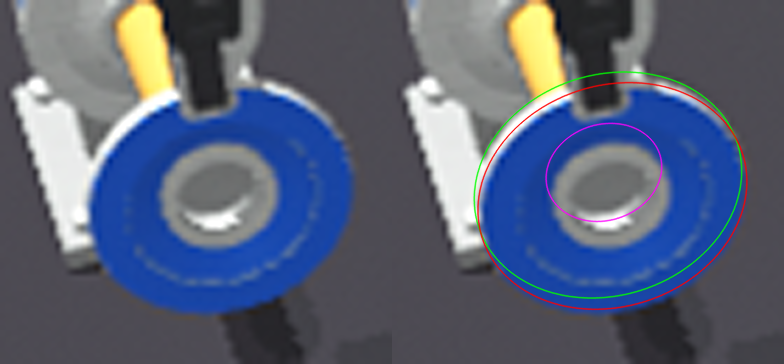

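Run:
```python
from fitw import *
p=manip.read_tool_pos()
fitw(dict(umin=89,umax=353,vmin=86,vmax=313),205,125,5.6,p-[0,0,.0086],AY+180,X=-.004)
```

```text
lat,dz mm [ 0.3 -2.6] [-0.38  0.41  0.11 -0.09]
```

Run:
```python
from geo import *
for x in(.135,.12,.11,.10,.09,.08,.07,.06):
    manip.move_linear(arb(x,.126,-.0003),feed=.06)
    f=manip.read_force();print(x,f.round(1),manip.read_ft_torque().round(2),manip.read_time_s())
    if np.hypot(f[0],f[1])>6 or abs(f[2])>9: break
cams();overlay("i6.png",wcirc(manip.read_tool_pos()-[0,0,.0110],AY+180),195,95,70,80,5.6)
```

```text
0.135 [ 0.2 -0.4 -2.9] [-0.04  0.01  0.04] 33.075
0.12 [-0.3 -0.1 -2.5] [-0.03 -0.01 -0.01] 33.475
0.11 [-0.5 -0.2 -2.2] [-0.01  0.01  0.03] 33.7917
0.1 [-0.3 -0.1 -2.9] [-0.07 -0.01 -0.01] 34.1083
0.09 [-0.6 -0.7 -3.3] [-0.05  0.03 -0.06] 34.425
0.08 [-0.4  0.1 -2.9] [0.02 0.01 0.06] 34.7417
0.07 [-0.6 -0.2 -2.8] [ 0.04 -0.01 -0.03] 35.0583
0.06 [ 0.3  0.1 -2.9] [0.03 0.02 0.04] 35.375
```

View pics/i6.png

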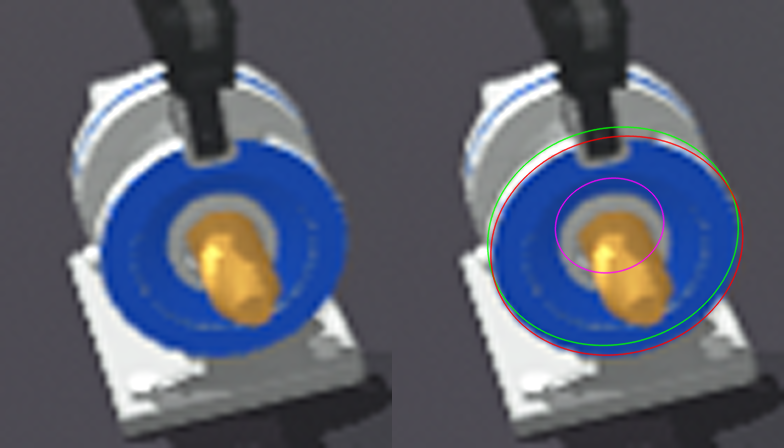

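Run:
```python
from geo import *
z=.126
while z>.1195:
    z-=.001; manip.move_linear(arb(.06,z,-.0003),feed=.02)
    f=manip.read_force()
    if f[2]>2: break
print(z,f.round(1))
eoat.move_gripper(.03)
print(manip.read_force().round(1),manip.read_finger_gap())
manip.move_linear(arb(.06,.2,-.0003),feed=.15)
manip.goto(arb(.105,.2),ori(AY+90)); 
eoat.move_gripper(.085)
manip.move_linear(arb(.105,.074),feed=.15)
print(manip.read_q().round(0),manip.read_time_s(),manip.read_force().round(1))
cams();overlay("i7.png",[],185,80,80,85,4.9)
```

```text
0.122 [-1.2 -0.9  3.8]
[-0.4 -0.2 -0.4] 0.02996117332921455
[-12.  32. -17. 121.  18.  30. -50.] 40.2833 [0.3 0.5 0.8]
```

View pics/i7.png

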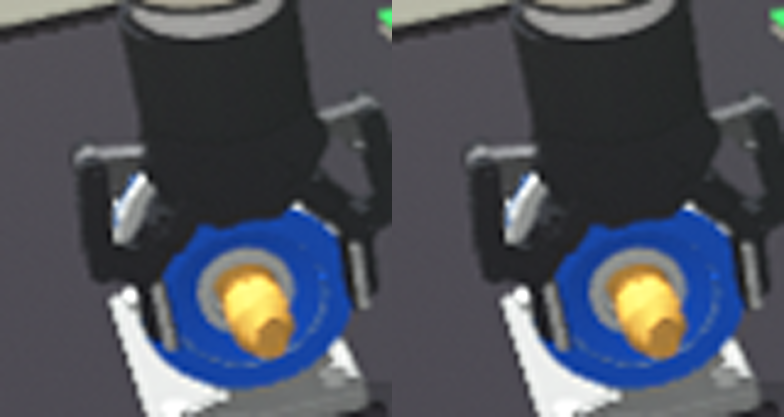

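Run:
```python
from geo import *
for x in [.085,.07,.06,.055,.053,.051,.050,.049,.048,.047,.046,.045,.044]:
    manip.move_linear(arb(x,.074),feed=.06 if x>.054 else .03)
    f=manip.read_force();a=f[:2]@D;print(x,f.round(1),round(a,1),manip.read_ft_torque().round(2))
    if abs(a)>12 or abs(f[2])>10: break
p=manip.read_tool_pos();print(manip.read_time_s(),(p[:2]-AO)@D)
manip.move_linear(arb(.07,.074),feed=.1)
manip.move_linear(arb(.10,.085),feed=.15)
manip.move_linear(arb(.10,.22),feed=.2)
manip.goto(arb(.25,.3),ori(AY+90))
print(manip.read_time_s())
cams();R,t=pose(*AO,np.radians(AY),.112)
it=[(circ(x)@R.T+t,c) for x,c in((.0,(0,0,255)),(.008,(0,255,0)),(.032,(255,0,255)),(.040,(0,255,255)))]
overlay("j1.png",it,195,90,65,80,6)
overlay("j2.png",it,170,200,80,70,5,"top")
```

```text
0.085 [-0.1 -0.6  0. ] 0.6 [ 0.04  0.08 -0.03]
0.07 [-0.2 -0.6 -0.1] 0.6 [ 0.01 -0.01 -0.06]
0.06 [-0.1 -0.7  0.6] 0.7 [ 0.04  0.04 -0.03]
0.055 [-0.6  0.2 -0.1] -0.1 [0.03 0.03 0.01]
0.053 [-0.1 -1.5  0.9] 1.5 [-0.34  0.11  0.01]
0.051 [-0.3 -1.6  1. ] 1.6 [-0.29 -0.02 -0.  ]
0.05 [ 0.2 -2.1  0.1] 2.0 [-0.36  0.04  0.02]
0.049 [-1.  -3.4  1.4] 3.5 [-0.6   0.08  0.04]
0.048 [-0.3 -4.6  2.2] 4.6 [-0.93  0.1   0.1 ]
0.047 [-1.1 -7.5  4.6] 7.5 [-1.22  0.23  0.07]
0.046 [-0.7 -8.6  5.1] 8.7 [-1.47  0.24  0.15]
0.045 [-1.4 -9.9  6.5] 10.0 [-1.77  0.26  0.09]
0.044 [ -0.5 -10.1   7.2] 10.0 [-2.02  0.32  0.17]
44.1333 0.04959249618755071
46.45
```

View pics/j1.png

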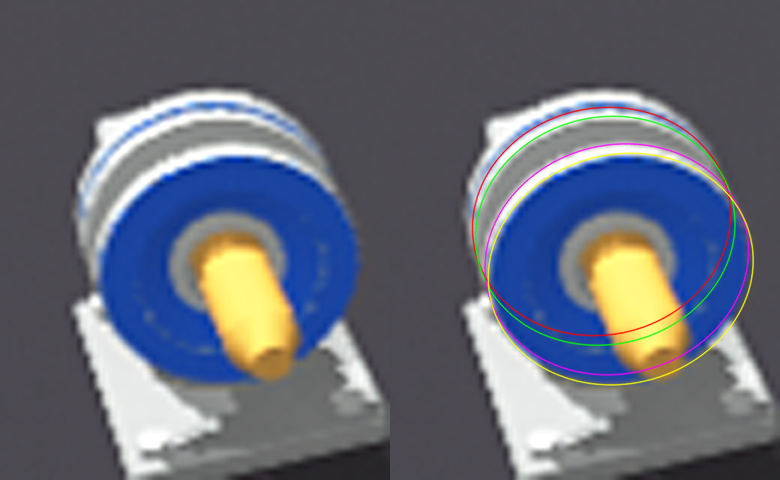

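View pics/j2.png

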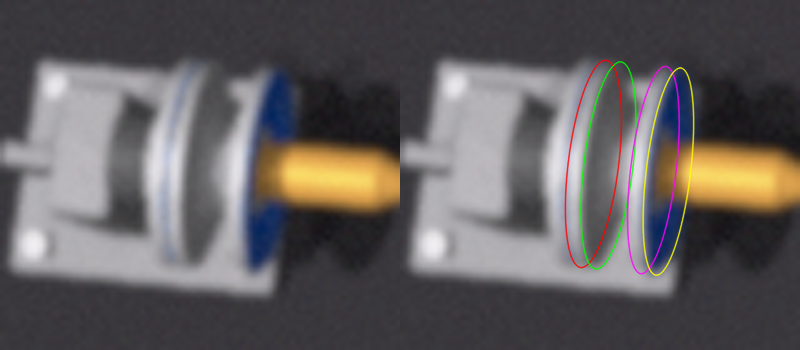

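Run:
```python
from plant import manip
manip.job_done(); print(manip.read_time_s())
```

```text
the job is handed in; nothing more can be done
the job is handed in; nothing more can be done
```

Both loose washers are on the arbor, pushed home and released, and the job was handed in at about 46.5 s of the 72 s allowed. I ran no check after handing in.

- **First washer:** I took the one from the stand nearer the arbor and hung it with its blue side towards the fixed washer. I pushed it home with the open fingers on either side of the arbor.
- **Second washer:** it came from the other stand and went on with its dome towards the first washer's dome, blue side out. I pushed it home the same way.

**Last checks:**
- The pushes ended about 9–10 N against a firm stop, at tool positions of about x = 17.5 mm and x = 49.6 mm. That is 32.1 mm apart, against 32 mm expected with all three touching.
- In the final side picture the outer blue face matched the model at x = 40 mm. The top picture showed the pack parallel, but about 1.5 mm off the model along the arbor. All the washers were shifted alike, so I put that down to calibration.
- Nothing was dropped. I never moved near the bottle, beaker or bulb, though I did not check them in the last pictures. The highest force I read was about 12 N.

**Disagreement:** in the camera pictures the finger ends sat about 35–40 mm above the reported tool point. I set the grasp and push heights by the pictures. The 5.5–6 mm finger gap (8 mm rim) and the roughly 3 N load after each lift fitted a hold on the rim.

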